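# Unfold the crank handle and clamp the tip box

## Task

Clamp the tip box in the bench clamp. First swing the clamp's folded crank handle up until it stands fully upright, then crank clockwise (seen from above) until the jaw has pushed the box against the back stop and holds it snugly, and let go with the handle still upright. The box is thin plastic, so stop as soon as you feel it gripped and do not crush it; leave the things around the clamp alone.

Things in the scene. Friction and masses are not known exactly. Their poses are not given: they have to be found in the camera images.
- clamp: Fixed bench clamp: 150 x 310 x 12 mm bed plate (y +55 to -255 mm), grey 84 mm square gear housing (top 54 mm up) under a steel crank. Origin: underside, on the crank axis, z up. The jaw slides along -y to a 24 mm high stop plate on the bed, set by hand, its face 195 to 220 mm from the crank axis: not measured, so feel where the box gets tight.
- jaw_pad: Black 108 x 5 x 32 mm pad on the sliding jaw, rubber-cushioned (gives 1 mm per 8 N), facing the box, 17 to 49 mm above the worktop. Its origin lies at the clamp's origin when the crank is at 0 and moves along the clamp's -y by 10 mm per rad of crank; the pad's face lies 73 mm from its origin along the clamp's -y.
- tip_box: Grey pipette-tip box with clear fixed lid, 122 mm long, 50 mm high, about 0.1 kg, loose on the bed between jaw and stop; origin at the centre of its underside. It is clamped across its 84 mm wide body (its own x, along the clamp's y, origin in the middle); a 4 mm latch tab overhangs the low stop.
- crank_axis (a point): Point on the vertical crank axis, 90 mm above the worktop (the height of the handle's hinge pin).
- handle_hinge (a point): Centre of the handle's horizontal hinge pin at the end of the crank arm, 55 mm from the crank axis, 90 mm above the worktop. The pin is square to the arm: the handle swings in the upright plane through crank axis and pin. The arm's top is at 69.5 mm; two steel lugs, 14 mm over all, carry the pin.
- handle_mid (a point): Point on the centre line of the handle's black round sleeve, 40 mm from the pin. The sleeve is 18 mm thick, covers 12 to 56 mm from the pin (handle ends at 58) and spins freely about its length. Folded, it lies level over the arm, pointing from the pin to the crank axis, 11 mm of air under it; upright it stands over the pin.
- handle (a joint): Handle fold angle: 0 folded flat, 1.571 (the stop) upright, its working position. Stiff hinge, 0.1 N m of friction: stays where it is left.
- crank (a joint): Crank angle, rad, growing clockwise seen from above; at 0 the arm points along the clamp's -x and the jaw is fully back. 10 mm of jaw travel per rad. Friction 0.15 N m (3 N at the handle); 10 N of clamping adds 0.1 N m (2 N at the handle). The box is tight at 3.9 to 6.6 rad; friction then holds up to about 15 N once let go.
- timer: White bench timer lying by the clamp, 64 x 72 x 20 mm, origin at the centre of its underside; leave alone.
- tape: Roll of tape lying flat, 76 mm across, 19 mm high, origin at the centre of its underside; leave alone.
- vial_a: Small capped vial, 25 mm thick, 61 mm tall, origin at the centre of its underside; leave alone.
- vial_b: Small capped vial, 27 mm thick, 61 mm tall, origin at the centre of its underside; leave alone.
Things that resemble listed ones, but are neither listed nor needed, are in the scene too. Leave any black or orange look-alike of the tip_box alone.

How it is judged:
By the outcome, as a careful person would: the job done as asked, in the order asked, and still so for the second after the job is handed in, with the robot touching nothing.
It also fails if it takes over 72 s, if anything falls off the work surface, if the arm or the gripper's body presses on something with over 40 N, if the wrist force passes 120 N, or if a joint passes its speed limit or range.

## Robot

A 7-joint arm with a two-finger parallel gripper is mounted at the origin on a cart in front of the work surface, level with it; the furniture and walls round the work are solid. World frame = base frame: x ahead of the robot, y to its left, z up, the work surface at z = 0. Lengths are in m, angles in rad, forces in N, time in s.
With the tool pointing down it reaches from about 0.4 to 0.85 m from the base axis. Payload 10.4 kg.
Tool frame: the origin (TCP) lies on the front face of the gripper's body, between the roots of the fingers; the fingertips stand 73 mm ahead of it and the grasp point (between the pads) lies 54 mm ahead of it; z points along the fingers, y is the line along which they close (so a half turn about z gives the same grasp; the last joint's range is limited). The gripper opens to 85 mm and grips with 20 to 120 N. Pads are 22 mm wide; open, the fingers measure 114 mm over their backs; the gripper's body (76 mm by 85 mm) begins 54 mm behind the grasp point. The pads swing forward as they close: fully open they stand 13 mm farther back than shut.
Start: joints at [1.29, 0.332, -0.065, 1.46, 0.022, 1.35, -0.088], TCP at [0.159, -0.604, 0.304] pointing down, gripper open.
Joint ranges: [-2.6, 2.6], [-0.5, 2.12], [-1.47, 1.34], [0.16, 2.42], [-1.27, 4.41], [0.06, 2.06], [-2.6, 2.6]. Speed limits (rad/s): [2.22, 2.22, 2.79, 2.79, 3.14, 3.14, 3.14].

## Interface

Orientations are given as a unit quaternion [w, x, y, z].
In Python, from cell import env gives the robot as it stands.
- The arm moves only by the tool move_arm, never from a script. Its argument "plan" is a list of rows, each an object with "gripper": the finger opening in mm, from 0 to 85.4; "delta_pos": the shift along the world's x, y, z in mm, a list of three; "dr": the turn, a rotation vector about the world's x, y, z in degrees, a list of three. A call has exactly 5 rows; each row is the pose to reach, as a shift and turn from the pose commanded when the call began; what a row does not reach only later rows make up. A row lasts 1/10 s, in which the tool goes at most 50 mm and 8.59 degrees, less where a joint would pass 70% of its speed; a pose out of reach is approached as far as the arm can. A call with a gripper value outside its range is refused whole. The fingers move at their own pace and stop on an object; "squeeze" is the grip in N (left out, the last holds). Time passes only in rows, so rows that repeat a pose let the fingers close, or fill a call up. It gives the time, the measured TCP pose, the force, the opening and the grip force at its end, in the units of the state.
- env.state(): the state, without advancing time (a new reading comes with each control period).
- env.camera(name): name is "scene" or "top"; returns a dict with "pixels" (400x640x3 uint8, red, green, blue), "K" (3x3 intrinsics, pixels), "R" (3x3) and "t" (3): a world point X has camera coordinates R X + t. Camera axes: x right, y down, z forward; pixel columns grow to the right and rows downward; lengths in m; the calibration is good to about 2 mm. A picture is of the moment at which its call begins. There is no depth.
- env.job_done(): hands the job in; it is judged then, once.
The state is a dict: "t": time; "joints": joint angles; "dq": joint speeds; "joint_efforts": joint torques, N m; "tool_pos": TCP position; "eef_rot": TCP orientation; "contact_force": force on the tool from outside, world axes, zero at the start; "ft_torque": the same for the moment, N m; "finger_gap": finger opening in m; "grip_force": force on a finger pad.
Only numpy, scipy, OpenCV 4.12 (cv2) and the standard library are available. Lean on these libraries where they do the work, as an engineer would, in place of code of your own. Each camera call takes 0.05 s, during which the arm holds its last target. There are 200 camera calls.

## Working session

There is one attempt and no reset: what is moved stays moved. The work goes in short steps, Python scripts to look and compute and a tool call to move; the robot and the scene stay as the last step left them, time stands still between calls to the robot, and variables do not carry over. Pictures are saved under pics/ and viewed, at most 10 in all, crops included, and the job is handed in when it is done.

Besides the shell and the picture viewer there is one more tool, called after ">>>" in YAML: its name, and indented under it one key for each argument. move_arm: Moves the arm, as the interface text tells. Its arguments: {"type":"object","properties":{"plan":{"type":"array","items":{"type":"object","properties":{"gripper":{"type":"number"},"delta_pos":{"type":"array","items":{"type":"number"}},"dr":{"type":"array","items":{"type":"number"}}}}},"squeeze":{"type":"number"}},"required":["plan"]}

```bash
mkdir -p pics
cat > h.py <<'E'
import numpy as np, cv2
from cell import env
def ray(c,uv,z):
    K,R,t=map(np.array,(c["K"],c["R"],c["t"]))
    d=R.T@np.linalg.solve(K,[uv[0],uv[1],1.]); o=-R.T@t
    return o+d*(z-o[2])/d[2]
def proj(c,X):
    K,R,t=map(np.array,(c["K"],c["R"],c["t"]))
    p=K@(R@np.array(X)+t); return p[:2]/p[2]
def save(c,n,crop=None,s=1):
    im=c["pixels"][:,:,::-1]
    if crop: x0,y0,x1,y1=crop; im=im[y0:y1,x0:x1]
    cv2.imwrite("pics/"+n,cv2.resize(im,None,fx=s,fy=s,interpolation=cv2.INTER_CUBIC))
E
python3 - <<'E'
from h import *
a=env.camera("top");b=env.camera("scene")
save(a,"top0.png");save(b,"scene0.png")
for c in(a,b): print(np.round(c["K"],1).tolist(),np.round(-np.array(c["R"]).T@c["t"],3))
print(env.state())
E
```

```text
[[436.9, 0.0, 323.0], [0.0, 436.9, 198.9], [0.0, 0.0, 1.0]] [0.395 0.004 1.181]
[[502.7, 0.0, 319.2], [0.0, 502.7, 200.9], [0.0, 0.0, 1.0]] [0.009 0.983 0.798]
{'t': 0.1, 'joints': array([ 1.29039187,  0.33283056, -0.0646884 ,  1.46086171,  0.02163558,
        1.34991748, -0.08850049]), 'dq': array([ 0.00193004, -0.00272334,  0.00044868, -0.00292253,  0.00116961,
       -0.00079862, -0.00039838]), 'joint_efforts': array([ 1.41186982e-03, -6.26743627e+01,  4.92943777e-02, -3.92427421e+01,
        1.64303306e-02,  6.98411037e-03,  5.77938295e-05]), 'tool_pos': array([ 0.15927068, -0.60410914,  0.30317966]), 'eef_rot': array([-6.46767012e-04,  9.91702382e-01,  1.28553295e-01, -1.33550532e-04]), 'contact_force': array([-0.05397549,  0.45185309,  0.57102741]), 'ft_torque': array([ 0.05443074, -0.01310836, -0.0019632 ]), 'grip_force': 0.0, 'finger_gap': 0.08565499752724347}
```

View pics/top0.png

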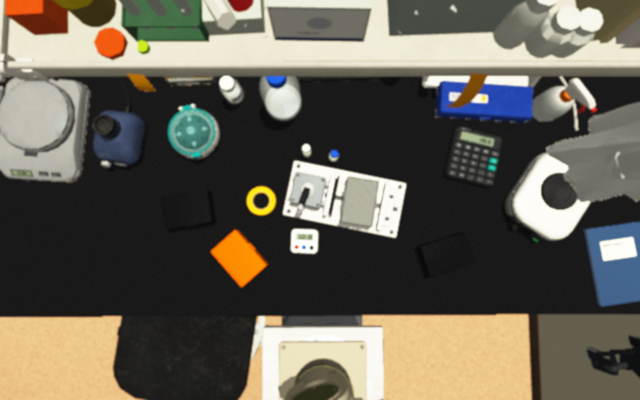

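View pics/scene0.png

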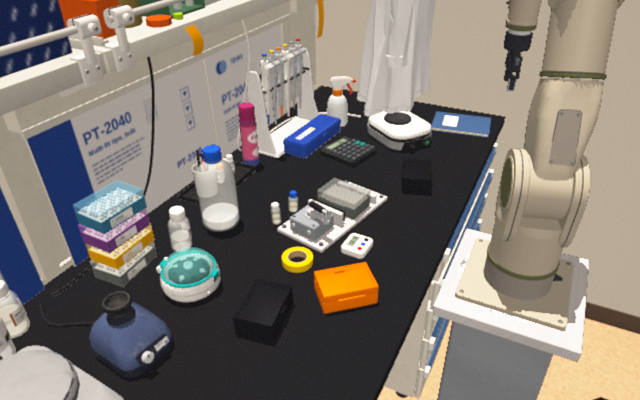

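Both views show the clamp at about (345,198) in top and (330,215) in scene. The grey box in the clamp is at top (360,203). The black look-alikes are at top (188,210) and (445,255), and the orange one at (239,257). Next, close crops of the clamp.

Run:
```python
from h import *
a=env.camera("top");b=env.camera("scene")
A=cv2.resize(a["pixels"][145:265,275:415,::-1],None,fx=5.5,fy=5.5,interpolation=cv2.INTER_CUBIC)
cv2.imwrite("pics/a.png",cv2.resize(a["pixels"][145:245,275:415,::-1],None,fx=5.5,fy=5.5,interpolation=cv2.INTER_CUBIC))
cv2.imwrite("pics/b.png",cv2.resize(b["pixels"][170:270,260:400,::-1],None,fx=5.5,fy=5.5,interpolation=cv2.INTER_CUBIC))
```

```text
(no output)
```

View pics/a.png

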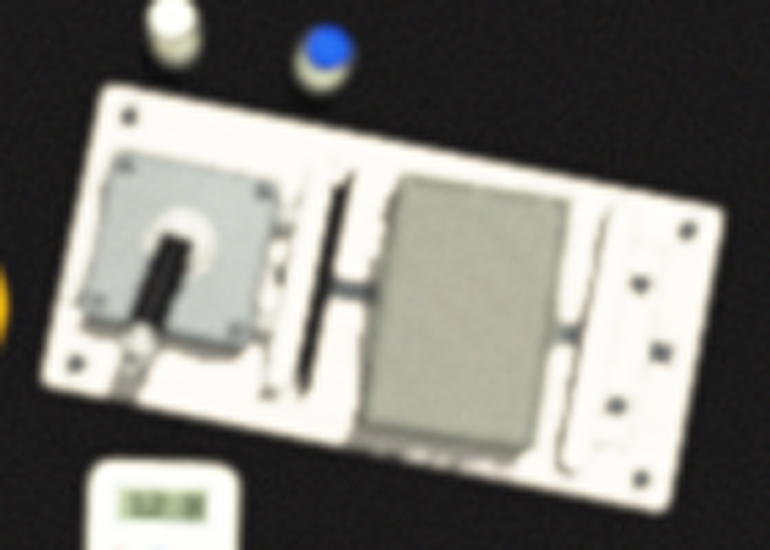

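View pics/b.png

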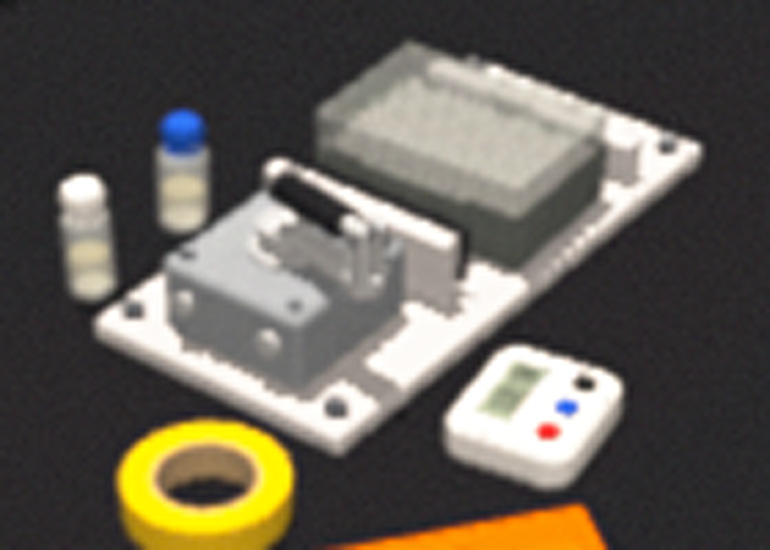

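```bash
cat > pose.py <<'E'
from h import *
from scipy.optimize import least_squares
import json
a=env.camera("top");b=env.camera("scene")
up=lambda p,o:np.array(p)/5.5+np.array(o)-0.4
ca=[up(p,(275,145)) for p in [(103,85),(724,208),(666,512),(42,385)]]
cb=[up(p,(260,170)) for p in [(97,318),(705,148),(338,442)]]
L=[(.075,.055,.012),(.075,-.255,.012),(-.075,-.255,.012),(-.075,.055,.012)]
def W(q,p): c,s=np.cos(q[2]),np.sin(q[2]); return np.array([q[0]+c*p[0]-s*p[1],q[1]+s*p[0]+c*p[1],p[2]])
def f(q):
    r=[proj(a,W(q,p))-u for p,u in zip(L,ca)]
    r+=[proj(b,W(q,L[i]))-u for i,u in zip((0,2,3),(cb[0],None or up((705,148),(260,170)),cb[2])) if i!=2]
    return np.concatenate(r)
E
python3 - <<'E'
from pose import *
s=least_squares(f,[.5,.05,-.2]);q=s.x
print(q,np.round(s.fun,1))
json.dump(list(q),open("q.json","w"))
for n,p in dict(axis=(0,0,.09),hinge=(-.055,0,.09),mid=(-.015,0,.09),farR=(.075,-.255,.012),armtop=(-.055,0,.0695)).items():
    P=W(q,p); print(n,np.round(P,4),((proj(a,P)+.4-[275,145])*5.5).round(),((proj(b,P)+.4-[260,170])*5.5).round())
# box & tip estimate from images
for n,uv in dict(sleeve_end=(178,238),pin=(137,345)).items(): print(n,np.round(ray(a,up(uv,(275,145)),.095),4))
# box corners top z .062 in a
bx=[ray(a,up(p,(275,145)),.062) for p in [(402,178),(568,203),(530,450),(362,425)]]
c,s_=np.cos(q[2]),np.sin(q[2])
for X in bx: d=X[:2]-q[:2]; print("box local",np.round([c*d[0]+s_*d[1],-s_*d[0]+c*d[1]],4))
E
```

```text
[ 0.51105111  0.03758308 -0.20203336] [ 0.   0.2 -0.2  0.4  0.1 -0.1 -0.2  0.  -0.6  0.   0.3 -0.8]
axis [0.5111 0.0376 0.09  ] [178. 240.] [284. 185.]
hinge [0.4572 0.0486 0.09  ] [153. 358.] [378. 226.]
mid [0.4964 0.0406 0.09  ] [171. 272.] [309. 196.]
farR [ 0.5334 -0.2273  0.012 ] [723. 210.] [470.  55.]
armtop [0.4572 0.0486 0.0695] [155. 361.] [378. 263.]
sleeve_end [0.5115 0.0372 0.095 ]
pin [0.4629 0.0558 0.095 ]
box local [ 0.0523 -0.0959]
box local [ 0.0561 -0.1746]
box local [-0.061  -0.1789]
box local [-0.065 -0.1  ]
```

The clamp fit has residuals under 1 px. The crank starts at about +0.16 rad: the sleeve runs from (178,238) to the lugs at (137,345) in the top crop. Look-alikes for the box are black at top (188,210) and (445,255), and orange at (239,257). The real box is the grey, clear-lidded one at (360,203) on the bed, seen in the crop. The only crank handle is the black sleeve on the housing at top (305,195); the black line at (334,197) is the jaw pad.

I'll turn the tool so it closes across the sleeve and move over it.

>>> move_arm:
  plan:
    - {"delta_pos": [26,35,0],"dr": [0,0,8.5],"gripper": 45}
    - {"delta_pos": [52,70,0],"dr": [0,0,17],"gripper": 45}
    - {"delta_pos": [78,105,0],"dr": [0,0,25.5],"gripper": 45}
    - {"delta_pos": [104,140,0],"dr": [0,0,34],"gripper": 45}
    - {"delta_pos": [130,175,0],"dr": [0,0,42.5],"gripper": 45}
  squeeze: 20

```text
t: 0.8
tool_pos: [0.2902, -0.4278, 0.304]
eef_rot: [0.0, 0.876, 0.482, -0.0]
contact_force: [-0.0, -0.3, -0.2]
finger_gap: 0.0451
grip_force: 0.0
```

>>> move_arm:
  plan:
    - {"delta_pos": [26,35,0],"dr": [0,0,8.5],"gripper": 45}
    - {"delta_pos": [52,70,0],"dr": [0,0,17],"gripper": 45}
    - {"delta_pos": [78,105,0],"dr": [0,0,25.5],"gripper": 45}
    - {"delta_pos": [104,140,0],"dr": [0,0,34],"gripper": 45}
    - {"delta_pos": [130,175,0],"dr": [0,0,42.5],"gripper": 45}

```text
t: 1.3
tool_pos: [0.4201, -0.2528, 0.3042]
eef_rot: [0.0, 0.642, 0.767, -0.0]
contact_force: [1.3, -0.1, -0.2]
finger_gap: 0.0449
grip_force: 0.0
```

>>> move_arm:
  plan:
    - {"delta_pos": [11,42,0],"dr": [0,0,8.5],"gripper": 45}
    - {"delta_pos": [22,84,0],"dr": [0,0,17],"gripper": 45}
    - {"delta_pos": [33,126,0],"dr": [0,0,25.5],"gripper": 45}
    - {"delta_pos": [44,168,0],"dr": [0,0,34],"gripper": 45}
    - {"delta_pos": [55,210,0],"dr": [0,0,42.5],"gripper": 45}

```text
t: 1.8
tool_pos: [0.4745, -0.0427, 0.3042]
eef_rot: [0.0, 0.321, 0.947, -0.0]
contact_force: [-0.2, -0.2, -0.3]
finger_gap: 0.0452
grip_force: 0.0
```

>>> move_arm:
  plan:
    - {"delta_pos": [5,20,-18],"dr": [0,0,4],"gripper": 45}
    - {"delta_pos": [10,40,-36],"dr": [0,0,8],"gripper": 45}
    - {"delta_pos": [16,62,-54],"dr": [0,0,12],"gripper": 45}
    - {"delta_pos": [22,86,-80],"dr": [0,0,17],"gripper": 45}
    - {"delta_pos": [22,86,-94],"dr": [0,0,17],"gripper": 45}

```text
t: 2.3
tool_pos: [0.496, 0.0449, 0.2085]
eef_rot: [-0.001, 0.176, 0.984, 0.001]
contact_force: [-0.7, -0.2, 0.8]
finger_gap: 0.0449
grip_force: 0.0
```

Run:
```python
from h import *
a=env.camera("top");b=env.camera("scene")
A=cv2.resize(a["pixels"][155:235,265:365],None,fx=4,fy=4,interpolation=cv2.INTER_CUBIC)
B=cv2.resize(b["pixels"][170:250,260:360],None,fx=4,fy=4,interpolation=cv2.INTER_CUBIC)
cv2.imwrite("pics/c.png",np.hstack([A,B])[:,:,::-1])
```

```text
(no output)
```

View pics/c.png

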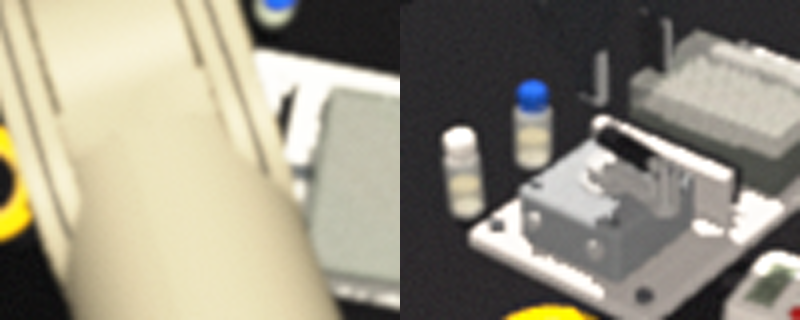

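The tool is at top crop-left, occluding the clamp. In the scene crop the open fingers, at (600,80) and (665,45), straddle the sleeve at (628,150) from above. Descending and closing gently.

>>> move_arm:
  plan:
    - {"delta_pos": [0,-1,-15],"gripper": 45}
    - {"delta_pos": [0,-1,-30],"gripper": 45}
    - {"delta_pos": [0,-1,-45],"gripper": 45}
    - {"delta_pos": [0,-1,-58],"gripper": 45}
    - {"delta_pos": [0,-1,-58],"gripper": 45}

```text
invalid input at $.plan[0]: expected keys gripper, delta_pos, dr
```

>>> move_arm:
  plan:
    - {"delta_pos": [0,0,0],"gripper": 30}
    - {"delta_pos": [0,0,0],"gripper": 22}
    - {"delta_pos": [0,0,0],"gripper": 10}
    - {"delta_pos": [0,0,0],"gripper": 10}
    - {"delta_pos": [0,0,0],"gripper": 10}
  squeeze: 20

```text
invalid input at $.plan[0]: expected keys gripper, delta_pos, dr
```

Run:
```python
from pose import *
q=json.load(open("q.json"))
# sleeve pixel check in scene for several crank angles
for th in (0,.08,.16,.24):
    d=np.array([-np.cos(th),np.sin(th)])
    for r in (-.003,.055): print(th,r,W(q,(*(d*r),.09)).round(4),((proj(b,W(q,(*(d*r),.09)))+.4-[260,170])*5.5).round(), end=" ")
    print()
s=env.state();print(s["finger_gap"],s["contact_force"],s["ft_torque"])
```

```text
0 -0.003 [0.514 0.037 0.09 ] [279. 183.] 0 0.055 [0.4572 0.0486 0.09  ] [378. 226.] 
0.08 -0.003 [0.5139 0.0367 0.09  ] [279. 183.] 0.08 0.055 [0.4582 0.0529 0.09  ] [372. 230.] 
0.16 -0.003 [0.5139 0.0365 0.09  ] [280. 182.] 0.16 0.055 [0.4596 0.0571 0.09  ] [365. 234.] 
0.24 -0.003 [0.5138 0.0363 0.09  ] [280. 182.] 0.24 0.055 [0.4613 0.0611 0.09  ] [358. 237.] 
0.044830523700614106 [ 0.16551335 -1.23125489  0.77076149] [ 0.02164213 -0.06007248  0.01589528]
```

>>> move_arm:
  plan:
    - {"delta_pos": [0,-1,-15],"dr": [0,0,0],"gripper": 45}
    - {"delta_pos": [0,-1,-30],"dr": [0,0,0],"gripper": 45}
    - {"delta_pos": [0,-1,-45],"dr": [0,0,0],"gripper": 45}
    - {"delta_pos": [0,-1,-58],"dr": [0,0,0],"gripper": 45}
    - {"delta_pos": [0,-1,-58],"dr": [0,0,0],"gripper": 45}

```text
t: 3.0
tool_pos: [0.4952, 0.0405, 0.1497]
eef_rot: [-0.002, 0.18, 0.984, -0.0]
contact_force: [0.9, -0.3, -0.0]
finger_gap: 0.0452
grip_force: 0.0
```

>>> move_arm:
  plan:
    - {"delta_pos": [0,0,0],"dr": [0,0,0],"gripper": 30}
    - {"delta_pos": [0,0,0],"dr": [0,0,0],"gripper": 22}
    - {"delta_pos": [0,0,0],"dr": [0,0,0],"gripper": 10}
    - {"delta_pos": [0,0,0],"dr": [0,0,0],"gripper": 10}
    - {"delta_pos": [0,0,0],"dr": [0,0,0],"gripper": 10}
  squeeze: 20

```text
t: 3.5
tool_pos: [0.497, 0.0419, 0.1527]
eef_rot: [0.001, 0.179, 0.984, 0.001]
contact_force: [2.4, 5.8, -0.4]
finger_gap: 0.0173
grip_force: 21.1
```

>>> move_arm:
  plan:
    - {"delta_pos": [-0.5,0.5,6],"dr": [0,0,0],"gripper": 10}
    - {"delta_pos": [-1.7,1.2,12],"dr": [0,0,0],"gripper": 10}
    - {"delta_pos": [-3.8,2.2,17.7],"dr": [0,0,0],"gripper": 10}
    - {"delta_pos": [-6.7,3.5,23],"dr": [0,0,0],"gripper": 10}
    - {"delta_pos": [-10.3,5,27.6],"dr": [0,0,0],"gripper": 10}

```text
t: 4.0
tool_pos: [0.4863, 0.0461, 0.18]
eef_rot: [0.001, 0.18, 0.984, 0.0]
contact_force: [3.8, 3.4, -6.1]
finger_gap: 0.017
grip_force: 19.6
```

>>> move_arm:
  plan:
    - {"delta_pos": [-4.4,1.7,4],"dr": [0,0,0],"gripper": 10}
    - {"delta_pos": [-9.2,3.6,7.1],"dr": [0,0,0],"gripper": 10}
    - {"delta_pos": [-14.5,5.6,9.5],"dr": [0,0,0],"gripper": 10}
    - {"delta_pos": [-20,7.7,10.9],"dr": [0,0,0],"gripper": 10}
    - {"delta_pos": [-25.8,9.9,11.4],"dr": [0,0,0],"gripper": 10}

```text
t: 4.5
tool_pos: [0.4625, 0.055, 0.1931]
eef_rot: [0.003, 0.18, 0.984, 0.0]
contact_force: [6.5, -2.5, 6.5]
finger_gap: 0.0173
grip_force: 19.3
```

Run:
```python
from h import *
s=env.state();print(s["tool_pos"],s["contact_force"],s["ft_torque"],s["finger_gap"])
b=env.camera("scene");save(b,"d.png",(270,150,370,240),6)
```

```text
[0.46248303 0.05498599 0.1931018 ] [ 6.49664929 -2.53996734  6.48882342] [-0.56001088 -1.68488385 -0.04778932] 0.017301358464777095
```

View pics/d.png

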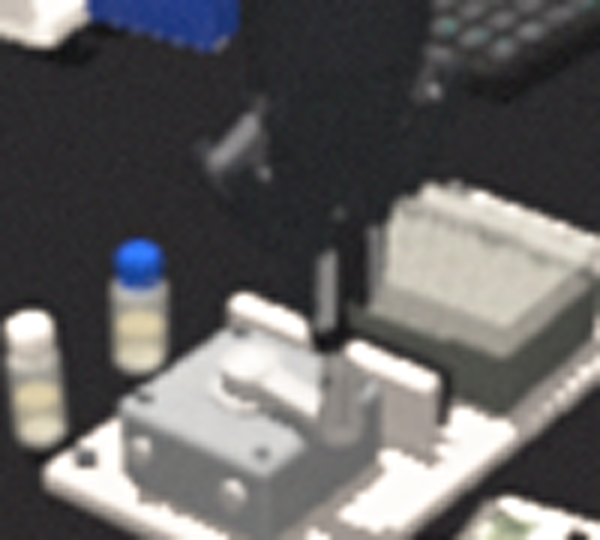

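The handle looks upright in the gripper: sleeve at (330,320), lugs at (340,400). I'll push slightly outward to confirm it is on the stop.

>>> move_arm:
  plan:
    - {"delta_pos": [-1,0.4,1],"dr": [0,0,0],"gripper": 10}
    - {"delta_pos": [-2,0.8,2],"dr": [0,0,0],"gripper": 10}
    - {"delta_pos": [-3,1.1,2],"dr": [0,0,0],"gripper": 10}
    - {"delta_pos": [-3,1.1,2],"dr": [0,0,0],"gripper": 10}
    - {"delta_pos": [-3,1.1,2],"dr": [0,0,0],"gripper": 10}

```text
t: 5.05
tool_pos: [0.4584, 0.0563, 0.1941]
eef_rot: [0.002, 0.18, 0.984, 0.0]
contact_force: [5.0, -0.2, 1.0]
finger_gap: 0.0169
grip_force: 19.8
```

>>> move_arm:
  plan:
    - {"delta_pos": [-1,0.4,0],"dr": [0,0,0],"gripper": 10}
    - {"delta_pos": [-2,0.8,0],"dr": [0,0,0],"gripper": 10}
    - {"delta_pos": [-3,1.1,0],"dr": [0,0,0],"gripper": 10}
    - {"delta_pos": [-3,1.1,0],"dr": [0,0,0],"gripper": 10}
    - {"delta_pos": [-3,1.1,0],"dr": [0,0,0],"gripper": 10}

```text
t: 5.55
tool_pos: [0.4556, 0.0574, 0.1943]
eef_rot: [0.002, 0.18, 0.984, 0.0]
contact_force: [5.7, -1.0, 2.1]
finger_gap: 0.0168
grip_force: 19.5
```

>>> move_arm:
  plan:
    - {"delta_pos": [0,0,0],"dr": [0,0,0],"gripper": 10}
    - {"delta_pos": [-1,0.4,0],"dr": [0,0,0],"gripper": 10}
    - {"delta_pos": [-2,0.8,0],"dr": [0,0,0],"gripper": 10}
    - {"delta_pos": [-3,1.1,0],"dr": [0,0,0],"gripper": 10}
    - {"delta_pos": [-3,1.1,0],"dr": [0,0,0],"gripper": 10}
  squeeze: 40

```text
t: 6.05
tool_pos: [0.4529, 0.0585, 0.1944]
eef_rot: [0.002, 0.18, 0.984, 0.0]
contact_force: [7.3, -1.1, 5.8]
finger_gap: 0.016
grip_force: 38.8
```

Run:
```python
from h import *
s=env.state();print(s["tool_pos"],s["contact_force"],s["ft_torque"],s["finger_gap"])
b=env.camera("scene");save(b,"e.png",(295,165,355,225),10)
```

```text
[0.45292844 0.05846041 0.19442527] [ 7.25041684 -1.06604706  5.80338983] [-0.34231713 -1.66959287  0.02993796] 0.0159614685540878
```

View pics/e.png

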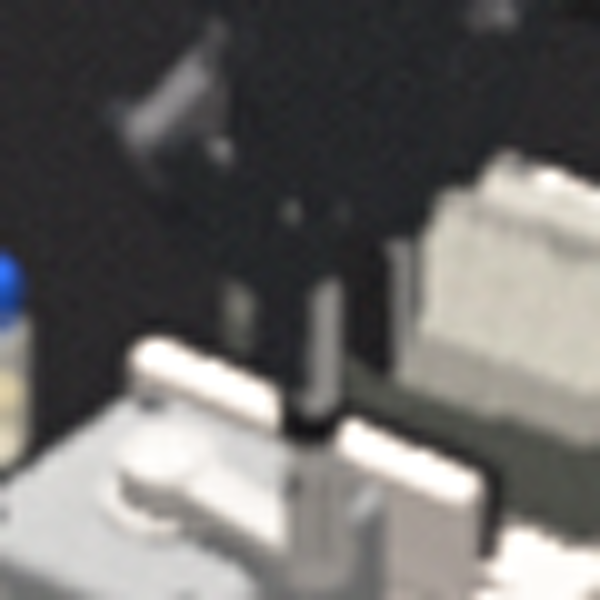

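Run:
```python
from pose import *
q=json.load(open("q.json"));o=np.array([295,165])
P=lambda X:((proj(b,X)+.4-o)*10).round()
th=.17;d=np.array([-np.cos(th),np.sin(th)])
for ph in (75,90):
  for r in (.0,.012,.035,.058):
    rr=.055-r*np.cos(np.radians(ph)); X=W(q,(*(d*rr),.09+r*np.sin(np.radians(ph)))); print(ph,r,X.round(4),P(X))
T=env.state()["tool_pos"]; y=np.array([.36,.93,0])
for s in (-1,1):
  for z in (.035,.073): print("finger",s,z,P(T+s*y*.009-[0,0,z]))
u=np.array([-.934,.36,0])
for s in(-1,1): print("finger edge",s,P(T+u*s*.011-[0,0,.073]))
```

```text
75 0.0 [0.4598 0.0576 0.09  ] [313. 476.]
75 0.012 [0.4627 0.0564 0.1016] [304. 432.]
75 0.035 [0.4683 0.0543 0.1238] [287. 347.]
75 0.058 [0.4738 0.0521 0.146 ] [271. 261.]
90 0.0 [0.4598 0.0576 0.09  ] [313. 476.]
90 0.012 [0.4598 0.0576 0.102 ] [313. 436.]
90 0.035 [0.4598 0.0576 0.125 ] [312. 358.]
90 0.058 [0.4598 0.0576 0.148 ] [312. 279.]
finger -1 0.035 [364. 233.]
finger -1 0.073 [363. 365.]
finger 1 0.035 [309. 260.]
finger 1 0.073 [309. 393.]
finger edge -1 [306. 361.]
finger edge 1 [367. 397.]
```

The sleeve's left edge at (255,340) suggests the handle sits at about 75°, with the pads having slid along it. I'll regrip with the closing line radial, so the pads align the handle and can press it onto the stop.

>>> move_arm:
  plan:
    - {"delta_pos": [0,0,0],"dr": [0,0,0],"gripper": 60}
    - {"delta_pos": [0,0,0],"dr": [0,0,0],"gripper": 60}
    - {"delta_pos": [3,-1,4],"dr": [0,0,-4],"gripper": 60}
    - {"delta_pos": [5,-1,8],"dr": [0,0,-12],"gripper": 60}
    - {"delta_pos": [5,-1,8],"dr": [0,0,-20],"gripper": 60}
  squeeze: 20

```text
t: 6.7
tool_pos: [0.4559, 0.0578, 0.201]
eef_rot: [-0.0, 0.351, 0.937, -0.0]
contact_force: [0.2, 1.1, -1.2]
finger_gap: 0.0601
grip_force: 0.0
```

>>> move_arm:
  plan:
    - {"delta_pos": [0,0,0],"dr": [0,0,-8],"gripper": 60}
    - {"delta_pos": [0,0,0],"dr": [0,0,-16],"gripper": 60}
    - {"delta_pos": [0,0,0],"dr": [0,0,-24],"gripper": 60}
    - {"delta_pos": [0,0,0],"dr": [0,0,-32],"gripper": 60}
    - {"delta_pos": [0,0,0],"dr": [0,0,-40],"gripper": 60}

```text
t: 7.2
tool_pos: [0.4555, 0.0578, 0.2005]
eef_rot: [-0.001, 0.65, 0.76, -0.001]
contact_force: [0.7, 0.5, -0.5]
finger_gap: 0.0602
grip_force: 0.0
```

>>> move_arm:
  plan:
    - {"delta_pos": [0,0,0],"dr": [0,0,-8],"gripper": 60}
    - {"delta_pos": [0,0,0],"dr": [0,0,-16],"gripper": 60}
    - {"delta_pos": [0,0,0],"dr": [0,0,-24],"gripper": 60}
    - {"delta_pos": [0,0,0],"dr": [0,0,-30],"gripper": 60}
    - {"delta_pos": [0,0,0],"dr": [0,0,-30],"gripper": 60}

```text
t: 7.7
tool_pos: [0.4556, 0.0578, 0.2005]
eef_rot: [-0.0, 0.823, 0.568, -0.001]
contact_force: [0.3, 0.2, 0.0]
finger_gap: 0.0597
grip_force: 0.0
```

Run:
```python
from h import *
s=env.state();print(s["tool_pos"],s["eef_rot"],s["contact_force"],s["joints"])
b=env.camera("scene");save(b,"f.png",(295,165,355,225),10)
```

```text
[0.45560447 0.05780643 0.20053765] [-2.97289835e-04  8.23205893e-01  5.67742434e-01 -7.06611918e-04] [0.34572783 0.24575221 0.00996815] [ 0.47281065  0.11545311 -0.725831    1.97664217  0.08665783  1.0815258
 -0.65390444]
```

View pics/f.png

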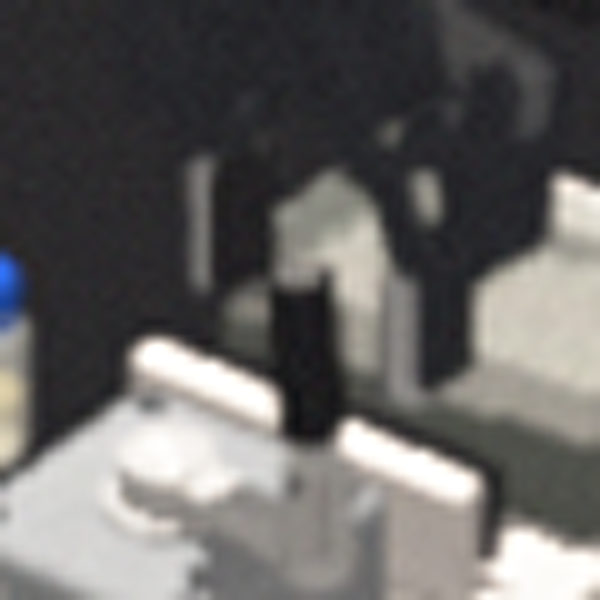

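The handle stands free between the fingers, top at (303,280) and bottom at (308,435): within about 3° of upright. I'll lower, grip radially and press outward onto the stop.

>>> move_arm:
  plan:
    - {"delta_pos": [1,-0.4,-4],"dr": [0,0,0],"gripper": 60}
    - {"delta_pos": [2,-0.8,-12],"dr": [0,0,0],"gripper": 30}
    - {"delta_pos": [2,-0.8,-12],"dr": [0,0,0],"gripper": 10}
    - {"delta_pos": [2,-0.8,-12],"dr": [0,0,0],"gripper": 10}
    - {"delta_pos": [2,-0.8,-12],"dr": [0,0,0],"gripper": 10}
  squeeze: 40

```text
t: 8.25
tool_pos: [0.4592, 0.0565, 0.1891]
eef_rot: [0.001, 0.823, 0.568, 0.001]
contact_force: [7.2, -2.0, -5.2]
finger_gap: 0.0163
grip_force: 39.7
```

>>> move_arm:
  plan:
    - {"delta_pos": [0,0,0],"dr": [0,0,0],"gripper": 10}
    - {"delta_pos": [-0.5,0.2,0],"dr": [0,0,0],"gripper": 10}
    - {"delta_pos": [-1,0.4,0],"dr": [0,0,0],"gripper": 10}
    - {"delta_pos": [-1,0.4,0],"dr": [0,0,0],"gripper": 10}
    - {"delta_pos": [-1,0.4,0],"dr": [0,0,0],"gripper": 10}

```text
t: 8.75
tool_pos: [0.4589, 0.0565, 0.1892]
eef_rot: [0.001, 0.823, 0.568, 0.002]
contact_force: [11.8, -3.2, -9.5]
finger_gap: 0.0165
grip_force: 39.4
```

The reaction rises 5 N per mm, so the handle is on its upright stop. Working out the circle for cranking.

```bash
cat > circ.py <<'E'
import numpy as np,sys
def rows(a0,step,n=5,C=(511.1,37.6),r=56.5,P0=None):
    p=lambda a:np.array(C)+r*np.array([np.cos(np.radians(a)),np.sin(np.radians(a))])
    P0=p(a0) if P0 is None else np.array(P0)
    return [(p(a0-step*k)-P0).round(1).tolist() for k in range(1,n+1)]
E
python3 - <<'E'
from circ import *
print(160,rows(160,6,P0=(456.6,57.4)))
for a in range(130,-140,-30): print(a,rows(a,6))
E
```

```text
160 [[3.7, 5.0], [6.6, 10.1], [10.0, 15.0], [13.9, 19.4], [18.2, 23.5]]
130 [[4.7, 3.6], [9.8, 6.6], [15.2, 9.1], [20.7, 11.0], [26.5, 12.4]]
100 [[5.9, 0.7], [11.8, 0.8], [17.7, 0.3], [23.5, -0.8], [29.1, -2.5]]
70 [[5.4, -2.3], [10.6, -5.2], [15.5, -8.6], [19.9, -12.4], [24.0, -16.8]]
40 [[3.6, -4.7], [6.6, -9.8], [9.1, -15.2], [11.0, -20.7], [12.4, -26.5]]
10 [[0.7, -5.9], [0.8, -11.8], [0.3, -17.7], [-0.8, -23.5], [-2.5, -29.1]]
-20 [[-2.3, -5.4], [-5.2, -10.6], [-8.6, -15.5], [-12.4, -19.9], [-16.8, -24.0]]
-50 [[-4.7, -3.6], [-9.8, -6.6], [-15.2, -9.1], [-20.7, -11.0], [-26.5, -12.4]]
-80 [[-5.9, -0.7], [-11.8, -0.8], [-17.7, -0.3], [-23.5, 0.8], [-29.1, 2.5]]
-110 [[-5.4, 2.3], [-10.6, 5.2], [-15.5, 8.6], [-19.9, 12.4], [-24.0, 16.8]]
```

>>> move_arm:
  plan:
    - {"delta_pos": [3.7,5.0,-0.5],"dr": [0,0,0],"gripper": 10}
    - {"delta_pos": [6.6,10.1,-1],"dr": [0,0,0],"gripper": 10}
    - {"delta_pos": [10.0,15.0,-1.5],"dr": [0,0,0],"gripper": 10}
    - {"delta_pos": [13.9,19.4,-1.5],"dr": [0,0,0],"gripper": 10}
    - {"delta_pos": [18.2,23.5,-1.5],"dr": [0,0,0],"gripper": 10}

```text
t: 9.25
tool_pos: [0.4766, 0.0809, 0.1888]
eef_rot: [0.001, 0.823, 0.568, 0.001]
contact_force: [-0.5, -4.0, 11.8]
finger_gap: 0.0165
grip_force: 41.4
```

>>> move_arm:
  plan:
    - {"delta_pos": [4.7,3.6,0],"dr": [0,0,0],"gripper": 10}
    - {"delta_pos": [9.8,6.6,0],"dr": [0,0,0],"gripper": 10}
    - {"delta_pos": [15.2,9.1,0],"dr": [0,0,0],"gripper": 10}
    - {"delta_pos": [20.7,11.0,0],"dr": [0,0,0],"gripper": 10}
    - {"delta_pos": [26.5,12.4,0],"dr": [0,0,0],"gripper": 10}

```text
t: 9.75
tool_pos: [0.503, 0.0929, 0.1888]
eef_rot: [0.001, 0.823, 0.568, 0.0]
contact_force: [-2.8, -5.2, 13.3]
finger_gap: 0.0172
grip_force: 41.6
```

>>> move_arm:
  plan:
    - {"delta_pos": [5.9,0.7,0.5],"dr": [0,0,0],"gripper": 10}
    - {"delta_pos": [11.8,0.8,1],"dr": [0,0,0],"gripper": 10}
    - {"delta_pos": [17.7,0.3,1],"dr": [0,0,0],"gripper": 10}
    - {"delta_pos": [23.5,-0.8,1],"dr": [0,0,0],"gripper": 10}
    - {"delta_pos": [29.1,-2.5,1],"dr": [0,0,0],"gripper": 10}

```text
t: 10.25
tool_pos: [0.5311, 0.0902, 0.1889]
eef_rot: [0.0, 0.823, 0.568, -0.001]
contact_force: [-3.8, -4.7, 7.7]
finger_gap: 0.017
grip_force: 41.2
```

>>> move_arm:
  plan:
    - {"delta_pos": [5.4,-2.3,0],"dr": [0,0,0],"gripper": 10}
    - {"delta_pos": [10.6,-5.2,0],"dr": [0,0,0],"gripper": 10}
    - {"delta_pos": [15.5,-8.6,0],"dr": [0,0,0],"gripper": 10}
    - {"delta_pos": [19.9,-12.4,0],"dr": [0,0,0],"gripper": 10}
    - {"delta_pos": [24.0,-16.8,0],"dr": [0,0,0],"gripper": 10}

```text
t: 10.75
tool_pos: [0.5545, 0.0737, 0.1889]
eef_rot: [-0.0, 0.823, 0.568, -0.001]
contact_force: [-7.9, -2.6, 10.2]
finger_gap: 0.0165
grip_force: 41.3
```

>>> move_arm:
  plan:
    - {"delta_pos": [3.6,-4.7,0],"dr": [0,0,0],"gripper": 10}
    - {"delta_pos": [6.6,-9.8,0],"dr": [0,0,0],"gripper": 10}
    - {"delta_pos": [9.1,-15.2,0],"dr": [0,0,0],"gripper": 10}
    - {"delta_pos": [11.0,-20.7,0],"dr": [0,0,0],"gripper": 10}
    - {"delta_pos": [12.4,-26.5,0],"dr": [0,0,0],"gripper": 10}

```text
t: 11.25
tool_pos: [0.5665, 0.0483, 0.1889]
eef_rot: [-0.001, 0.822, 0.569, -0.001]
contact_force: [-9.2, 1.0, 10.6]
finger_gap: 0.0165
grip_force: 41.4
```

>>> move_arm:
  plan:
    - {"delta_pos": [0.5,-5.9,0.5],"dr": [0,0,0],"gripper": 10}
    - {"delta_pos": [0.5,-11.8,1],"dr": [0,0,0],"gripper": 10}
    - {"delta_pos": [0,-17.7,1],"dr": [0,0,0],"gripper": 10}
    - {"delta_pos": [-1.1,-23.5,1],"dr": [0,0,0],"gripper": 10}
    - {"delta_pos": [-2.8,-29.1,1],"dr": [0,0,0],"gripper": 10}

```text
t: 11.75
tool_pos: [0.5639, 0.0192, 0.1891]
eef_rot: [-0.001, 0.822, 0.569, -0.0]
contact_force: [-3.9, 5.8, -0.0]
finger_gap: 0.0167
grip_force: 40.4
```

>>> move_arm:
  plan:
    - {"delta_pos": [-2.3,-5.4,0],"dr": [0,0,0],"gripper": 10}
    - {"delta_pos": [-5.2,-10.6,0],"dr": [0,0,0],"gripper": 10}
    - {"delta_pos": [-8.6,-15.5,0],"dr": [0,0,0],"gripper": 10}
    - {"delta_pos": [-12.4,-19.9,0],"dr": [0,0,0],"gripper": 10}
    - {"delta_pos": [-16.8,-24.0,0],"dr": [0,0,0],"gripper": 10}

```text
t: 12.25
tool_pos: [0.5474, -0.0044, 0.1891]
eef_rot: [-0.001, 0.822, 0.569, 0.0]
contact_force: [-1.5, 6.2, -1.4]
finger_gap: 0.0167
grip_force: 40.1
```

```bash
cat >> circ.py <<'E'
def rd(s,C=(.5111,.0376)):
    d=s["tool_pos"][:2]-np.array(C); a=np.arctan2(d[1],d[0]); u=np.array([np.cos(a),np.sin(a)]); t=np.array([u[1],-u[0]])
    F=s["contact_force"][:2]; print("ang %.1f r %.1f theta %.2f  resist_tan %.1f  rad %.1f"%(np.degrees(a),1e3*np.hypot(*d),(.17+np.radians(159-np.degrees(a))),-F@t,F@u))
E
python3 - <<'E'
from h import *
from circ import *
rd(env.state())
a=env.camera("top");save(a,"g.png",(285,150,415,245),6)
for a0 in(-50,-65,-80,-95,-110,-125,-140,-155): print(a0,rows(a0,3))
E
```

```text
ang -49.2 r 55.6 theta 3.80  resist_tan 2.9  rad -5.6
-50 [[-2.3, -1.8], [-4.7, -3.6], [-7.2, -5.1], [-9.8, -6.6], [-12.4, -7.9]]
-65 [[-2.7, -1.2], [-5.5, -2.2], [-8.3, -3.1], [-11.2, -3.8], [-14.1, -4.4]]
-80 [[-2.9, -0.4], [-5.9, -0.7], [-8.8, -0.8], [-11.8, -0.8], [-14.7, -0.6]]
-95 [[-2.9, 0.3], [-5.9, 0.8], [-8.7, 1.5], [-11.6, 2.3], [-14.4, 3.2]]
-110 [[-2.8, 1.1], [-5.4, 2.3], [-8.1, 3.7], [-10.6, 5.2], [-13.1, 6.8]]
-125 [[-2.4, 1.8], [-4.7, 3.6], [-6.8, 5.6], [-8.9, 7.7], [-10.9, 10.0]]
-140 [[-1.8, 2.3], [-3.6, 4.7], [-5.1, 7.2], [-6.6, 9.8], [-7.9, 12.4]]
-155 [[-1.2, 2.7], [-2.2, 5.5], [-3.1, 8.3], [-3.8, 11.2], [-4.4, 14.1]]
```

View pics/g.png

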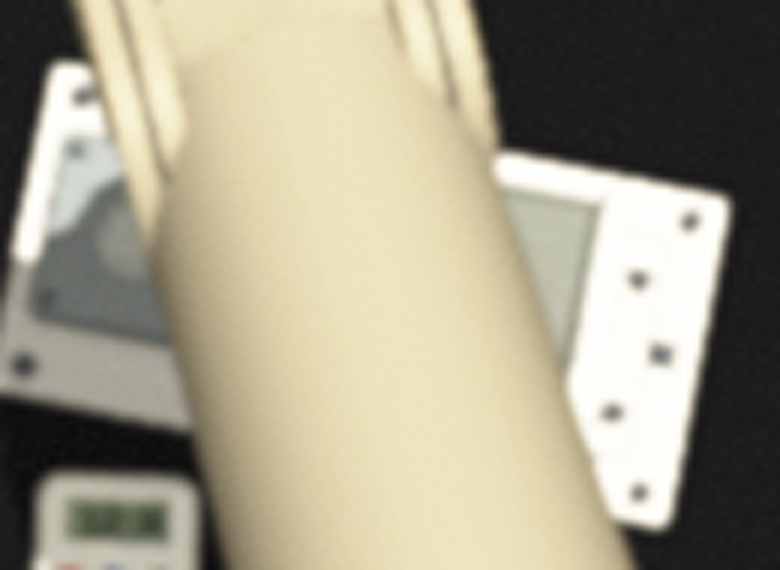

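The box's far edge at (603,205) is now close to the stop. Continuing in small steps and watching the tangential force, which is about 2.9 N free.

>>> move_arm:
  plan:
    - {"delta_pos": [-1.1,-0.9,0],"dr": [0,0,0],"gripper": 10}
    - {"delta_pos": [-2.3,-1.8,0],"dr": [0,0,0],"gripper": 10}
    - {"delta_pos": [-3.5,-2.7,0],"dr": [0,0,0],"gripper": 10}
    - {"delta_pos": [-4.7,-3.6,0],"dr": [0,0,0],"gripper": 10}
    - {"delta_pos": [-6,-4.4,0],"dr": [0,0,0],"gripper": 10}

```text
t: 12.8
tool_pos: [0.5416, -0.0086, 0.1891]
eef_rot: [-0.001, 0.822, 0.569, 0.0]
contact_force: [-0.6, 5.8, -2.8]
finger_gap: 0.0167
grip_force: 40.0
```

Run:
```python
from h import *
from circ import *
rd(env.state())
for k in range(12): print(-57.5-7.5*k,rows(-57.5-7.5*k,1.5))
```

```text
ang -56.6 r 55.4 theta 3.93  resist_tan 2.7  rad -5.2
-57.5 [[-1.3, -0.8], [-2.5, -1.5], [-3.8, -2.2], [-5.1, -2.9], [-6.5, -3.6]]
-65.0 [[-1.3, -0.6], [-2.7, -1.2], [-4.1, -1.7], [-5.5, -2.2], [-6.9, -2.7]]
-72.5 [[-1.4, -0.4], [-2.8, -0.8], [-4.3, -1.2], [-5.7, -1.5], [-7.2, -1.8]]
-80.0 [[-1.5, -0.2], [-2.9, -0.4], [-4.4, -0.6], [-5.9, -0.7], [-7.3, -0.8]]
-87.5 [[-1.5, -0.0], [-3.0, -0.1], [-4.4, -0.0], [-5.9, 0.1], [-7.4, 0.2]]
-95.0 [[-1.5, 0.1], [-2.9, 0.3], [-4.4, 0.6], [-5.9, 0.8], [-7.3, 1.1]]
-102.5 [[-1.4, 0.3], [-2.9, 0.7], [-4.3, 1.1], [-5.7, 1.6], [-7.1, 2.1]]
-110.0 [[-1.4, 0.5], [-2.8, 1.1], [-4.1, 1.7], [-5.4, 2.3], [-6.8, 3.0]]
-117.5 [[-1.3, 0.7], [-2.6, 1.4], [-3.9, 2.2], [-5.1, 3.0], [-6.3, 3.8]]
-125.0 [[-1.2, 0.9], [-2.4, 1.8], [-3.5, 2.7], [-4.7, 3.6], [-5.8, 4.6]]
-132.5 [[-1.1, 1.0], [-2.1, 2.1], [-3.2, 3.1], [-4.1, 4.2], [-5.1, 5.3]]
-140.0 [[-0.9, 1.1], [-1.8, 2.3], [-2.7, 3.5], [-3.6, 4.7], [-4.4, 6.0]]
```

>>> move_arm:
  plan:
    - {"delta_pos": [-1.3,-0.8,0],"dr": [0,0,0],"gripper": 10}
    - {"delta_pos": [-2.5,-1.5,0],"dr": [0,0,0],"gripper": 10}
    - {"delta_pos": [-3.8,-2.2,0],"dr": [0,0,0],"gripper": 10}
    - {"delta_pos": [-5.1,-2.9,0],"dr": [0,0,0],"gripper": 10}
    - {"delta_pos": [-6.5,-3.6,0],"dr": [0,0,0],"gripper": 10}

```text
t: 13.3
tool_pos: [0.5352, -0.0122, 0.1892]
eef_rot: [-0.001, 0.822, 0.569, 0.001]
contact_force: [-0.5, 5.8, -2.9]
finger_gap: 0.0165
grip_force: 40.0
```

Run:
```python
from h import *
from circ import *
rd(env.state())
```

```text
ang -64.1 r 55.4 theta 4.06  resist_tan 2.0  rad -5.4
```

>>> move_arm:
  plan:
    - {"delta_pos": [-1.3,-0.6,0],"dr": [0,0,0],"gripper": 10}
    - {"delta_pos": [-2.7,-1.2,0],"dr": [0,0,0],"gripper": 10}
    - {"delta_pos": [-4.1,-1.7,0],"dr": [0,0,0],"gripper": 10}
    - {"delta_pos": [-5.5,-2.2,0],"dr": [0,0,0],"gripper": 10}
    - {"delta_pos": [-6.9,-2.7,0],"dr": [0,0,0],"gripper": 10}

```text
t: 13.8
tool_pos: [0.5286, -0.0148, 0.1892]
eef_rot: [-0.001, 0.822, 0.569, 0.001]
contact_force: [1.7, 5.2, -5.6]
finger_gap: 0.0166
grip_force: 39.8
```

Run:
```python
from h import *
from circ import *
rd(env.state())
```

```text
ang -71.5 r 55.3 theta 4.19  resist_tan 3.2  rad -4.4
```

>>> move_arm:
  plan:
    - {"delta_pos": [-1.4,-0.4,0],"dr": [0,0,0],"gripper": 10}
    - {"delta_pos": [-2.8,-0.8,0],"dr": [0,0,0],"gripper": 10}
    - {"delta_pos": [-4.3,-1.2,0],"dr": [0,0,0],"gripper": 10}
    - {"delta_pos": [-5.7,-1.5,0],"dr": [0,0,0],"gripper": 10}
    - {"delta_pos": [-7.2,-1.8,0],"dr": [0,0,0],"gripper": 10}

```text
t: 14.3
tool_pos: [0.5218, -0.0165, 0.1892]
eef_rot: [-0.0, 0.822, 0.569, 0.001]
contact_force: [5.1, 7.3, -7.3]
finger_gap: 0.0166
grip_force: 39.6
```

Run:
```python
from h import *
from circ import *
rd(env.state())
```

```text
ang -78.8 r 55.2 theta 4.32  resist_tan 6.4  rad -6.2
```

The force has risen. I'll hold and re-read.

>>> move_arm:
  plan:
    - {"delta_pos": [0,0,0],"dr": [0,0,0],"gripper": 10}
    - {"delta_pos": [0,0,0],"dr": [0,0,0],"gripper": 10}
    - {"delta_pos": [0,0,0],"dr": [0,0,0],"gripper": 10}
    - {"delta_pos": [0,0,0],"dr": [0,0,0],"gripper": 10}
    - {"delta_pos": [0,0,0],"dr": [0,0,0],"gripper": 10}

```text
t: 14.8
tool_pos: [0.5217, -0.0165, 0.1892]
eef_rot: [-0.001, 0.822, 0.569, 0.001]
contact_force: [4.4, 5.3, -6.7]
finger_gap: 0.0166
grip_force: 39.7
```

Run:
```python
from h import *
from circ import *
for i in range(4): rd(env.state()); env.camera("scene")
```

```text
ang -78.9 r 55.2 theta 4.32  resist_tan 5.4  rad -4.4
ang -78.9 r 55.2 theta 4.32  resist_tan 5.9  rad -6.1
ang -78.9 r 55.2 theta 4.32  resist_tan 5.2  rad -5.1
ang -78.9 r 55.2 theta 4.32  resist_tan 5.1  rad -5.6
```

The resisting force is about 5.5 N against 2.7 N free, so the clamp force is about 12 N: snug. I'll relax the arm's spring load, then open and withdraw upward.

>>> move_arm:
  plan:
    - {"delta_pos": [0.4,0.3,-0.5],"dr": [0,0,0],"gripper": 10}
    - {"delta_pos": [0.8,0.6,-1],"dr": [0,0,0],"gripper": 10}
    - {"delta_pos": [0.8,0.6,-1],"dr": [0,0,0],"gripper": 10}
    - {"delta_pos": [0.8,0.6,-1],"dr": [0,0,0],"gripper": 10}
    - {"delta_pos": [0.8,0.6,-1],"dr": [0,0,0],"gripper": 10}

```text
t: 15.5
tool_pos: [0.5227, -0.0163, 0.189]
eef_rot: [-0.0, 0.822, 0.569, 0.001]
contact_force: [0.6, 5.1, 3.6]
finger_gap: 0.0171
grip_force: 40.6
```

Run:
```python
from h import *
from circ import *
for i in range(3): rd(env.state()); env.camera("scene")
```

```text
ang -77.9 r 55.1 theta 4.30  resist_tan 1.6  rad -4.8
ang -77.9 r 55.1 theta 4.30  resist_tan 1.6  rad -4.9
ang -77.9 r 55.1 theta 4.30  resist_tan 2.5  rad -5.3
```

>>> move_arm:
  plan:
    - {"delta_pos": [0,0,0],"dr": [0,0,0],"gripper": 24}
    - {"delta_pos": [0,0,0],"dr": [0,0,0],"gripper": 35}
    - {"delta_pos": [0,0,0],"dr": [0,0,0],"gripper": 45}
    - {"delta_pos": [0,0,15],"dr": [0,0,0],"gripper": 45}
    - {"delta_pos": [0,0,40],"dr": [0,0,0],"gripper": 45}

```text
t: 16.15
tool_pos: [0.5213, -0.0177, 0.2285]
eef_rot: [-0.001, 0.823, 0.568, -0.001]
contact_force: [0.4, 0.4, 0.5]
finger_gap: 0.0453
grip_force: 0.0
```

>>> move_arm:
  plan:
    - {"delta_pos": [0,0,30],"dr": [0,0,0],"gripper": 45}
    - {"delta_pos": [0,-35,60],"dr": [0,0,0],"gripper": 45}
    - {"delta_pos": [0,-75,80],"dr": [0,0,0],"gripper": 45}
    - {"delta_pos": [0,-115,80],"dr": [0,0,0],"gripper": 45}
    - {"delta_pos": [0,-155,80],"dr": [0,0,0],"gripper": 45}

```text
t: 16.65
tool_pos: [0.5221, -0.1741, 0.3107]
eef_rot: [0.001, 0.823, 0.568, 0.001]
contact_force: [0.6, -0.6, -0.8]
finger_gap: 0.0449
grip_force: 0.0
```

>>> move_arm:
  plan:
    - {"delta_pos": [0,-40,0],"dr": [0,0,0],"gripper": 45}
    - {"delta_pos": [0,-80,0],"dr": [0,0,0],"gripper": 45}
    - {"delta_pos": [0,-120,0],"dr": [0,0,0],"gripper": 45}
    - {"delta_pos": [0,-160,0],"dr": [0,0,0],"gripper": 45}
    - {"delta_pos": [0,-200,0],"dr": [0,0,0],"gripper": 45}

```text
t: 17.15
tool_pos: [0.5217, -0.3742, 0.3098]
eef_rot: [0.0, 0.823, 0.568, 0.0]
contact_force: [0.7, -0.3, 0.5]
finger_gap: 0.0451
grip_force: 0.0
```

Run:
```python
from pose import *
A=cv2.resize(a["pixels"][150:245,280:410],None,fx=3,fy=3,interpolation=cv2.INTER_CUBIC)
B=cv2.resize(b["pixels"][165:260,270:400],None,fx=3,fy=3,interpolation=cv2.INTER_CUBIC)
cv2.imwrite("pics/z.png",np.hstack([A,B])[:,:,::-1])
q=json.load(open("q.json"))
P=lambda X:((proj(b,X)+.4-[270,165])*3+[390,0]).round()
PA=lambda X:((proj(a,X)+.4-[280,150])*3).round()
for th in(4.1,4.3):
  d=np.array([-np.cos(th),np.sin(th)])*.055
  for z in(.102,.148): print(th,z,PA(W(q,(*d,z))),P(W(q,(*d,z))))
  print(P(W(q,(*(d*(1-5/55)),.1478))),"tilted 5deg top")
```

```text
4.1 0.102 [142.  88.] [519.  70.]
4.1 0.148 [143.  81.] [518.  24.]
[518.  28.] tilted 5deg top
4.3 0.102 [146. 100.] [531.  71.]
4.3 0.148 [147.  94.] [531.  25.]
[529.  28.] tilted 5deg top
```

View pics/z.png

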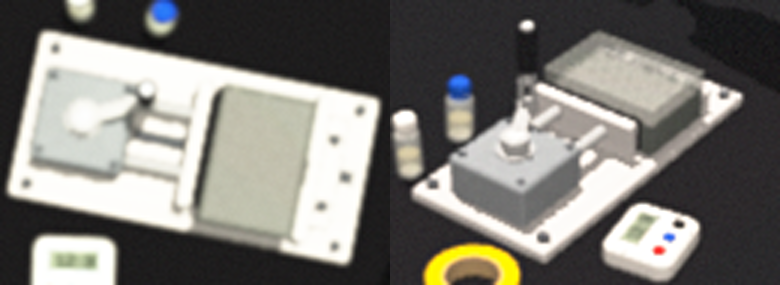

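The final view shows the handle upright with its cap at (147,92), as predicted for 4.3 rad. The box is between the pad and the stop, the arm is clear and the neighbours are untouched. Handing in.

```bash
python3 -c "
from cell import env
print(env.job_done())"
```

```text
the job is handed in; nothing more can be done
None
```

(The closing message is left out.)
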